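# Move the charged battery from the charger to the work light

### The arm

A 6-joint arm with a two-finger parallel gripper is mounted at the origin on the work surface. World frame = base frame: x ahead of the robot, y to its left, z up, the work surface at z = 0. Lengths are in m, angles in degrees, forces in N, time in s.
With the tool pointing down it reaches from about 0.3 to 0.75 m from the base axis. Payload 8.5 kg.
Tool frame: the origin (TCP) lies on the centre line of the jaws, within the pads' length; the fingertips stand 17 mm ahead of it and the grasp point (between the pads) lies 2 mm behind it (env.tip_extent is the distance from the TCP to the fingertips, in m); z points along the fingers, y is the direction in which the jaws open and shut (so a half turn about z gives the same grasp; the last joint's range is limited). The gripper opens to 85 mm and grips with 20 to 120 N. Pads are 22 mm wide; open, the fingers measure 114 mm over their backs; the gripper's body (76 mm by 85 mm) begins 54 mm behind the grasp point. The pads swing forward as they close: fully open they stand 13 mm farther back than shut.
Start: joints at [-79.372, 21.807, 74.336, -0, 83.858, -12.336], TCP at [0.215, -0.506, 0.248] pointing down, gripper open.
Joint ranges: [-178.18, 178.18], [-50.72, 133.34], [12.68, 142.11], [-81.47, 261.47], [9.98, 163.14], [-165.26, 165.26]. Speed limits (degrees/s): [136.94, 136.94, 180, 180, 180, 180].

### API

Orientations are given as a 3x3 rotation matrix whose columns are the frame's x, y, z axes.
In Python, from rig import telemetry, get_image, camera_params, close_job, env gives the robot as it stands.
- The arm moves only by the tool apply_moves, never from a script. Its argument "motion" is a list of rows, each an object of numbers: "tx", "ty", "tz": the shift along the tool's x, y, z in cm; "turn": the turn about the tool's z in degrees; "jaw": the gripper's target within -1 to 1 (fully open at 1, half-way at 0, shut at -1). In form: [{"tx": .., "ty": .., "tz": .., "turn": .., "jaw": ..}, ...]. A call has 1 to 5 rows; each row is the pose to reach, as a shift and turn from the pose measured when the call began, along the tool's axes at that moment; what a row does not reach only later rows make up. A row lasts 1/12 s, in which the tool goes at most 41.7 mm and 7.16 degrees, less where a joint would pass 70% of its speed; a pose out of reach is approached as far as the arm can. A call with a gripper value outside its range is refused whole. The fingers move at their own pace and stop on an object; "squeeze" is the grip in N (left out, the last holds). Time passes only in rows, so rows that repeat a pose let the fingers close. It gives the time, the measured TCP pose, the force and the opening at its end, in the units of the state.
- telemetry.observe(): the state, without advancing time (a new reading comes with each control period).
- get_image(name): name is "side" or "top" or "wrist"; returns (picture, depth): 384x512x3 uint8, red, green, blue; 384x512 float32, m along the optical axis (not along the pixel's ray), 0 where there is no reading.
- camera_params(name): a dict with "fx", "fy", "cx", "cy" (pixels), "D" ([k1, k2, p1, p2, k3] as OpenCV has them; the pictures are not rectified), "rvec" (rotation vector, rad) and "tvec" (3), from world to camera coordinates, as OpenCV has them. Camera axes: x right, y down, z forward; pixel columns grow to the right and rows downward; lengths in m; the calibration is good to about 2 mm. A picture is of the moment at which its call begins: read the wrist's pose just before it. camera_params takes no time and is no camera call; for the wrist camera it gives the pose at the moment of the call.
- close_job(): hands the job in, once; it reports no verdict.
The state is a dict: "time_s": time; "q": joint angles; "qvel": joint speeds; "joint_efforts": joint torques, N m; "position": TCP position; "tool_rot": TCP orientation; "ft_force": force on the tool from outside, world axes, zero at the start; "wrist_torque": the same for the moment, N m; "grip_width": finger opening in m.
Only numpy, scipy, OpenCV 4.12 (cv2) and the standard library are available. Lean on these libraries where they do the work, as an engineer would, in place of code of your own. Each camera call takes 0.05 s, during which the arm holds its last target. There are 200 camera calls.

### The job

Take the charged battery pack off the charger and fit it to the work light: press the charger's catch down so that the pack springs free, draw it off the rail, and slide it gently on to the work light's rail until the catch clicks up behind it. Never yank it against a catch or ram it against the rail's end, and leave it latched in the light with nothing else on the bench disturbed.

Things in the scene. Friction and masses are not known exactly. Their poses are not given: they have to be found in the camera images.
- pack_grip (a point): Grip point of the slim battery pack, the only thing on the charger: dark block 90 x 48 x 50 mm (x, y, z) on a foot plate 90 x 62 x 6 mm whose long edges stick out 7 mm as flanges; 56 mm tall, 0.28 to 0.46 kg. Point: on its vertical centre line, 36 mm above its underside. Grip across the 48 mm width; the lower 12 mm are hidden in the rail. x along the rail towards the stop, z up. Starts latched.
- charger: Charger: fixed dark box 104 mm wide with a rail unit on top, x = -80 to 98 mm; origin on the bench under charger_rail, same axes. Behind the stop a housing up to 17 mm above the rail floor from x = 70 to 98. Press its catch: the plunger shoves the pack out a few mm, it then rides on the tooth and stays unlatched. Grip it, draw it out along -x; it lifts off once drawn out 95 mm or more.
- charger_rail (a point): Point on the charger's rail floor, 45 mm above the bench, midway across, under the pack's centre when the pack is hard against the end stop. x runs along the rail to the end stop, open end at -x, z up. Latched pack: centre at x = -2.5 mm. Floor from x = -80 to 60; end stop face at x = 45, 44 mm high; in it, 32 mm up, a sprung plunger pushes the pack outwards over its last 10 mm with 5 to 8 N.
- charger_mouth (a point): On the charger's rail floor at x = -45 mm: here the side walls and lips start and run to the end stop. Walls 65 mm apart; slot under the lips 8 mm high for the 6 mm flanges; 54 mm between the lips, lip tops 12 mm above the floor. Before it (to x = -73) guides 12 mm high flare out to about 78 mm apart. Catch tooth 5 mm high, upright face at x = -47.5, ramp for going in from x = -63 to -50.
- charger_catch_pad (a point): The charger's catch: a black tongue, 34 mm wide, sticking out level from the rail's open end, x = -80 to -116 mm (charger_rail axes). Point on its upper face at x = -100, 1.5 mm below the rail floor. Pushed straight down it travels 8 mm against a 2 to 4 N spring (up to about 15 N with the pack leaning on it) and springs up when let go; the pack is free after about 6 mm.
- charger_catch (a joint): How far the charger's catch is pressed down, m: 0 up, 0.008 fully down.
- light: Work light: fixed grey foot 170 x 110 mm, origin on the bench under light_foot, same axes. On top a rail unit of exactly the charger's shape with its own catch and plunger (mouth, walls, tooth, stop at the same x), and an upright floodlight panel 150 mm wide, 61 mm higher than the rail floor, across the far end from x = 97 to 121 mm. A push of the pack on it or the charger over 50 N counts as damage.
- light_foot (a point): As charger_rail, for the work light (floor 45 mm above the bench, open end at -x), BUT its rail unit with mouth, catch and stop is clamped adjustably on the foot: it really stands up to 8 mm nearer or farther along x than this pose says, differently each time: find the stop by feel. Going in, the pack rides over the tooth, slides, meets the plunger in its last 10 mm, clicks 2.5 mm before the hard stop; push slowly.
- light_catch (a joint): How far the work light's catch is pressed down, m: 0 up, 0.008 fully down. Reads about 0.0025 to 0.005 while the pack rides over it; up again (0, under 0.001) with the pack in the rail: it has clicked. The push needed all the way in is under about 20 N.
- tape_top (a point): Tape measure, grey block 66 x 36 x 62 mm, standing between the two machines; its top centre. Leave it alone.
- big_pack: A bigger battery pack of another kind, 125 x 78 x 78 mm, without flanges, on the bench; origin under its centre. Leave it alone.
- jar: Glass jar with steel lid, diameter 64, height 85 mm; origin under its centre. Leave it alone.
- screwdriver: Screwdriver lying on the bench. Leave it alone.
- wrench: Wrench lying on the bench. Leave it alone.
- offcut: Plywood offcut 160 x 70 x 22 mm; origin under its centre. Leave it alone.
There are look-alikes about, which are no part of the job. Leave any turquoise look-alike of the charger alone.

How it is judged (in metres and radians):
On the way, in this order (a step that is already met when the one before it is completed fails the run):
1. the charger's catch has been pressed down (5 mm or more) with the pack in the charger (value of joint charger_catch above 0.005 m and distance between pack_grip and charger_rail below 0.06 m).
2. the pack has been taken off the charger (distance between pack_grip and charger_rail above 0.12 m), for 0.1 s.
At the end, for the whole second after the job is handed in: The pack sits in the work light's rail, its centre 18 mm short to 13 mm past the light_foot point along x, within 4 mm sideways and in height, straight and upright to 0.08 rad, at rest, and the light's catch has sprung up behind it (under 1 mm pressed) (x of pack_grip in the frame of light_foot between -0.018 and 0.013 m and y of pack_grip in the frame of light_foot between -0.004 and 0.004 m and z of pack_grip in the frame of light_foot between 0.033 and 0.041 m and angle between the x axis of pack_grip and the x axis of light_foot, either way round below 0.08 rad and angle between pack_grip's own z axis and vertical below 0.08 rad and value of joint light_catch below 0.001 m and linear speed of pack below 0.02 m/s); the robot touches nothing.
It fails at once if the pack is pushed or pulled against the charger with more than 50 N (contact force between pack and charger above 50 N).
It fails at once if the pack is pushed or pulled against the work light with more than 50 N (contact force between pack and light above 50 N).
It fails at once if a bystander is moved more than 30 mm (distance of any of tape_top, big_pack, jar, screwdriver, wrench, offcut from where it was at the start of the episode above 0.03 m).
It also fails if it takes over 70 s, if anything falls off the work surface, if the arm or the gripper's body presses on something with over 40 N, if the wrist force passes 120 N, or if a joint passes its speed limit or range.

## Working session

There is one attempt and no reset: what is moved stays moved. The work goes in short steps, Python scripts to look and compute and a tool call to move; the robot and the scene stay as the last step left them, time stands still between calls to the robot, and variables do not carry over. Pictures are saved under pics/ and viewed, about 8 in all and at most 12, crops included, and the job is handed in when it is done.

Besides the shell and the picture viewer there is one more tool, called as a command line: name --argument value ..., lists and objects as JSON in quotes. apply_moves: Moves the arm, as the interface text tells. Its arguments: {"type":"object","properties":{"motion":{"type":"array"},"squeeze":{"type":"number"}},"required":["motion"]}

```bash
mkdir -p pics; ls; cat > h.py <<'E'
import numpy as np, cv2, json
from rig import telemetry, get_image, camera_params, close_job, env
def cam(n):
    p=camera_params(n); K=np.array([[p['fx'],0,p['cx']],[0,p['fy'],p['cy']],[0,0,1.]]); R,_=cv2.Rodrigues(np.array(p['rvec'],float)); return K,np.array(p['D'],float),R,np.array(p['tvec'],float).ravel()
def ray(c,px,z):
    K,D,R,t=c; u=cv2.undistortPoints(np.array(px,float).reshape(-1,1,2),K,D).reshape(-1,2)
    d=np.c_[u,np.ones(len(u))]@R; o=-R.T@t; return o+d*((z-o[2])/d[:,2])[:,None]
def cloud(c,dep):
    K,D,R,t=c; v,u=np.mgrid[:dep.shape[0],:dep.shape[1]]
    n=cv2.undistortPoints(np.stack([u,v],-1).reshape(-1,1,2).astype(float),K,D).reshape(-1,2)
    P=np.c_[n,np.ones(len(n))]*dep.reshape(-1,1); return ((P-t)@R).reshape(*dep.shape,3)
def proj(c,P):
    K,D,R,t=c; return cv2.projectPoints(np.array(P,float).reshape(-1,3),cv2.Rodrigues(R)[0],t,K,D)[0].reshape(-1,2)
def save(n,im): cv2.imwrite(n,im[:,:,::-1])
E
python3 - <<'E'
from h import *
s=telemetry.observe(); print(s)
for n in('top','side'):
    c=cam(n); im,d=get_image(n); np.savez(n+'.npz',im=im,d=d,P=cloud(c,d)); save(f'pics/{n}0.png',im); print(n,-c[2].T@c[3],c[2][2])
E
```

```text
pics
{'time_s': 0.0, 'q': array([-7.93737255e+01,  2.18415413e+01,  7.43860837e+01,  1.12501194e-03,
        8.38584914e+01, -1.23354119e+01]), 'qvel': array([-0.02327749, -0.01483527,  0.02320516,  0.13867892,  0.00093077,
       -0.01288471]), 'joint_efforts': array([-1.35101818e-03, -4.48462415e+01, -2.31272686e+01, -2.41372754e-04,
        4.76958492e-03,  2.35536919e-05]), 'position': array([ 0.21451688, -0.50614076,  0.24769877]), 'tool_rot': array([[ 9.20766798e-01,  3.90113364e-01, -2.57971290e-04],
       [ 3.90113301e-01, -9.20765670e-01,  1.48083893e-03],
       [ 3.40163949e-04, -1.46414535e-03, -9.99998870e-01]]), 'ft_force': array([ 0.53282239,  0.5943724 , -0.08081493]), 'wrist_torque': array([-0.00441133,  0.00198199,  0.0632383 ]), 'grip_width': 0.08509237234513653}
top [ 0.19397198 -0.03494775  1.4034642 ] [ 0.2069183   0.00731612 -0.97833087]
side [-0.37910328 -0.9466147   1.06563472] [ 0.54072076  0.57265601 -0.61618679]
```

View pics/top0.png

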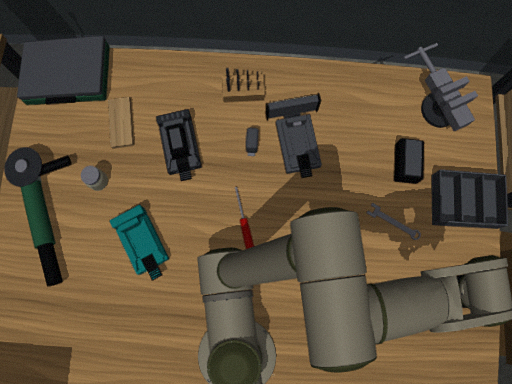

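View pics/side0.png

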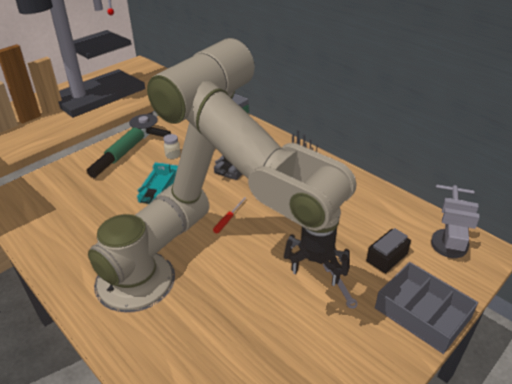

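Top view: the charger, a dark box carrying the pack, is at about (179,143), with its catch tongue at (185,175). The work light, a grey foot with its panel at the far end, is at (298,142), with its catch at (306,170). The candidates are the dark box (179,143), the turquoise box (141,240, the look-alike, no pack) and the black block (409,160, the big pack on the bench). I take the dark one and will confirm it in a crop.

```bash
python3 - <<'E'
from h import *
f=np.load('top.npz'); im,P=f['im'],f['P']; c=cam('top')
save('pics/crop1.png',cv2.resize(im[85:190,145:335],None,fx=4,fy=4,interpolation=cv2.INTER_CUBIC))
def rect(m,name):
    n,l,st,ce=cv2.connectedComponentsWithStats(m.astype(np.uint8))
    for i in range(1,n):
        if st[i,4]<25: continue
        q=P[l==i]; r=cv2.minAreaRect((q[:,:2]*1000).astype(np.float32)); print(name,ce[i].round(),st[i,4],'z',np.median(q[:,2]).round(4),'c',np.round(r[0],1),np.round(r[1],1),round(r[2],1),'mean',(q.mean(0)*1000).round(1))
sub=np.zeros(P.shape[:2],bool); sub[90:190,150:335]=1
z=P[:,:,2]
rect(sub&(z>.094)&(z<.115),'top94-115')
rect(sub&(z>.080)&(z<.094),'80-94')
rect(sub&(z>.050)&(z<.07),'50-70')
rect(sub&(z>.037)&(z<.05),'37-50')
E
```

```text
top94-115 [293. 102.] 443 z 0.1042 c [ 744.5 -115.7] [ 29.6 164.7] 14.4 mean [ 742.2 -117.1  104. ]
top94-115 [176. 139.] 475 z 0.1006 c [608.9 218.9] [88.2 48.8] 17.9 mean [607.4 218.4 100.7]
80-94 [304. 106.] 55 z 0.0869 c [ 742.1 -152.6] [ 5.5 94.6] 16.6 mean [ 741.9 -152.1   86.5]
80-94 [273. 110.] 25 z 0.085 c [720.  -57.9] [ 6.1 39.1] 9.4 mean [719.8 -58.1  86.7]
80-94 [296. 120.] 140 z 0.0877 c [ 693.9 -129.6] [28.4 60.1] 21.3 mean [ 694.8 -127.9   87.5]
80-94 [173. 122.] 98 z 0.0884 c [661.7 235.9] [17.5 60.4] 15.7 mean [661.3 235.1  88.5]
80-94 [180. 153.] 25 z 0.0893 c [568.1 205.1] [ 6.5 47.4] 22.1 mean [568.5 203.7  88.4]
50-70 [257.  92.] 26 z 0.0523 c [790.5  -7.8] [16.8 34. ] 8.4 mean [791.   -6.1  52.3]
50-70 [292. 111.] 117 z 0.0599 c [ 734.4 -118.6] [  6.6 163.9] 13.7 mean [ 734.1 -118.8   59.9]
50-70 [173. 116.] 281 z 0.0607 c [690.9 243.9] [ 31. 102.] 18.0 mean [690.7 243.1  60.8]
50-70 [310. 137.] 200 z 0.0564 c [ 649.  -176.5] [132.3  26.6] 19.7 mean [ 653.4 -176.2   56.6]
50-70 [179. 144.] 425 z 0.0563 c [604.3 218.6] [134.7  93.8] 18.6 mean [606.8 214.7  56.6]
50-70 [287. 139.] 215 z 0.0567 c [ 634.  -115.9] [135.   31.4] 12.8 mean [ 641.7 -107.7   56.8]
50-70 [251. 138.] 255 z 0.0602 c [640.3   1. ] [66.2 36.1] 4.0 mean [638.1   0.8  60.1]
37-50 [242.  94.] 199 z 0.0468 c [785.1  36.2] [ 23.7 124.5] 4.8 mean [784.2  39.4  45.8]
37-50 [301. 150.] 892 z 0.0438 c [ 611.6 -145.8] [164.8  85.9] 21.3 mean [ 615.3 -151.3   43.9]
37-50 [183. 166.] 417 z 0.0442 c [535.6 197. ] [73.2 81.2] 11.7 mean [540.4 197.8  44.3]
```

View pics/crop1.png

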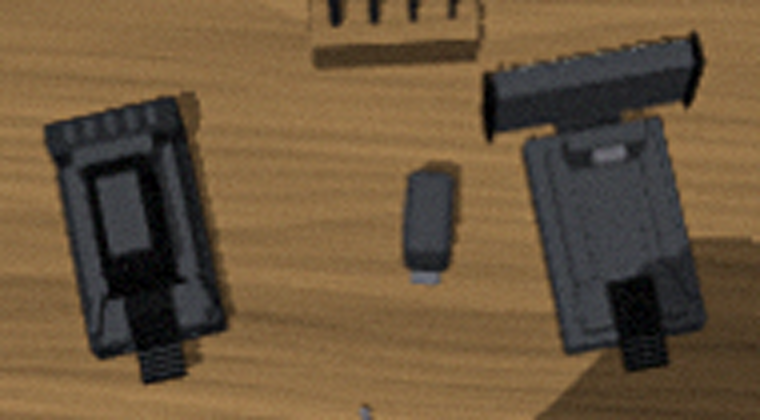

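The dark box at left carries the pack, with its catch at crop (155,360), so it is the charger. The empty grey rail with the panel is the light, catch at crop (640,335). Next I move over the light for a close look.

apply_moves --motion '[{"tx":3.7,"ty":-1.6,"tz":0,"turn":0,"jaw":1},{"tx":7.4,"ty":-3.2,"tz":0,"turn":3,"jaw":1},{"tx":11.1,"ty":-4.7,"tz":0,"turn":6,"jaw":1},{"tx":14.8,"ty":-6.3,"tz":0,"turn":8.5,"jaw":1},{"tx":18.5,"ty":-7.9,"tz":0,"turn":8.5,"jaw":1}]'

```text
time_s: 0.52
position: [0.3549, -0.3596, 0.2477]
tool_rot: [[0.969, 0.247, -0.001], [0.247, -0.969, 0.002], [-0.0, -0.002, -1.0]]
ft_force: [1.2, -1.5, -0.1]
grip_width: 0.0851
```

apply_moves --motion '[{"tx":3.4,"ty":-2.3,"tz":0,"turn":0,"jaw":1},{"tx":6.8,"ty":-4.7,"tz":0,"turn":0,"jaw":1},{"tx":10.2,"ty":-7,"tz":0,"turn":0,"jaw":1},{"tx":13.6,"ty":-9.4,"tz":0,"turn":0,"jaw":1},{"tx":16.8,"ty":-11.7,"tz":0,"turn":0,"jaw":1}]'

```text
time_s: 0.93
position: [0.4898, -0.2027, 0.2477]
tool_rot: [[0.969, 0.247, -0.001], [0.247, -0.969, 0.002], [-0.0, -0.002, -1.0]]
ft_force: [0.6, -0.3, -0.2]
grip_width: 0.0856
```

```bash
python3 - <<'E'
from h import *
s=telemetry.observe(); c=cam('wrist'); im,d=get_image('wrist'); np.savez('w1.npz',im=im,d=d,P=cloud(c,d)); save('pics/w1.png',im)
print(s['position'],s['qvel'].round(1),-c[2].T@c[3],c[2][2])
E
```

```text
[ 0.48982642 -0.20270698  0.24773094] [ 53.   13.1 -20.    0.1   6.6  52.7] [ 0.554919   -0.18719234  0.37322424] [-0.26003732 -0.06355421 -0.96350478]
```

View pics/w1.png

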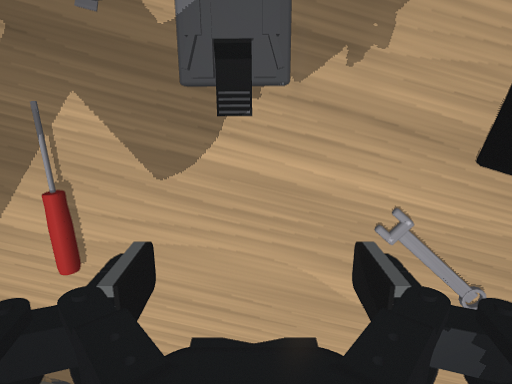

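The wrist picture shows the light's open end and catch at (234,95). The arm was still moving, so I go farther along the rail and settle before measuring.

apply_moves --motion '[{"tx":3.5,"ty":-0.5,"tz":0,"turn":0,"jaw":1},{"tx":7,"ty":-1,"tz":-1,"turn":0,"jaw":1},{"tx":10.5,"ty":-1.5,"tz":-2,"turn":0,"jaw":1},{"tx":13,"ty":-2,"tz":-2,"turn":0,"jaw":1},{"tx":13,"ty":-2,"tz":-2,"turn":0,"jaw":1}]'

```text
time_s: 1.4
position: [0.6167, -0.1435, 0.267]
tool_rot: [[0.967, 0.255, 0.001], [0.255, -0.967, 0.005], [0.003, -0.005, -1.0]]
ft_force: [0.5, 0.3, -0.9]
grip_width: 0.0855
```

```bash
python3 - <<'E'
from h import *
get_image('top')
s=telemetry.observe(); c=cam('wrist'); im,d=get_image('wrist'); P=cloud(c,d); np.savez('w2.npz',im=im,d=d,P=P); save('pics/w2.png',im)
print(s['position'],s['qvel'].round(1))
z=P[:,:,2]
for lo,hi in((.098,.112),(.083,.094),(.054,.061),(.041,.048)):
    m=((z>lo)&(z<hi)).astype(np.uint8); n,l,st,ce=cv2.connectedComponentsWithStats(m)
    for i in range(1,n):
        if st[i,4]<150: continue
        q=P[l==i]; r=cv2.minAreaRect((q[:,:2]*1000).astype(np.float32)); print(lo,ce[i].round(),st[i],'z',np.median(q[:,2]).round(4),'c',np.round(r[0],1),np.round(r[1],1),round(r[2],1))
E
```

```text
[ 0.61487396 -0.14461804  0.26678013] [-2.5 -2.   3.5 -0.5 -0.4 -1. ]
0.098 [261.  15.] [ 157    0  210   33 6301] z 0.1056 c [ 742.4 -117.3] [ 23.7 164.6] 14.7
0.083 [264.  32.] [174  31 175   3 455] z 0.0888 c [ 733.1 -119.8] [  1.4 146.5] 14.8
0.083 [261.  82.] [ 226   71   70   29 1500] z 0.0888 c [ 691.6 -130.7] [23.5 59.9] 14.8
0.054 [266.  39.] [182  38 157   2 235] z 0.0564 c [ 732.6 -119.2] [  1.2 145.2] 14.6
0.054 [126. 104.] [ 98  69  44  72 836] z 0.0594 c [639.   -1.8] [66.1 34.8] 0.6
0.054 [225. 134.] [ 216   73   18  133 1661] z 0.0569 c [ 630.3 -110.5] [132.7  17.4] 12.7
0.054 [295. 134.] [ 286   73   19  133 1662] z 0.0569 c [ 648.2 -178.3] [132.6  18. ] 16.5
0.054 [503. 272.] [493 252  19  40 214] z 0.0575 c [ 569.7 -446.1] [47.1  6. ] 4.2
0.041 [260. 146.] [ 223   90   75  118 5400] z 0.044 c [ 628.8 -147.4] [124.   80.8] 14.9
0.041 [260. 211.] [ 244  185   32   53 1546] z 0.0436 c [ 563.9 -164.2] [62.5 34.1] 14.2
0.041 [500. 256.] [487 231  25  52 247] z 0.0444 c [ 581.1 -446.2] [65.2  5.1] 0.3
```

View pics/w2.png

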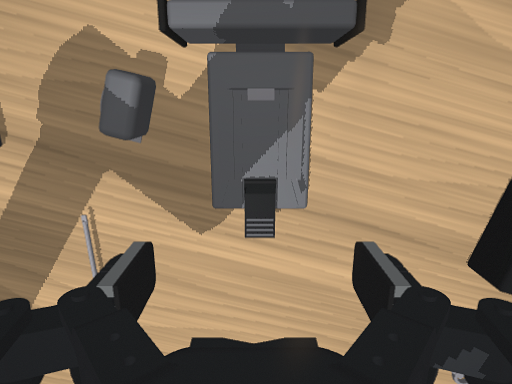

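Light found squarely from above: panel at (261,15), stop at (261,82), catch at (260,211). I compute its axis in detail now.

```bash
python3 - <<'E'
from h import *
P=np.load('w2.npz')['P']; z=P[:,:,2]
a=np.radians(14.7); u=np.array([np.cos(a),np.sin(a)]); v=np.array([-u[1],u[0]]); O=np.array([.637,-.145])
q=P[:,:,:2]-O; X=q@u*1000; Y=q@v*1000; near=(abs(Y)<100)&(X>-130)&(X<130)
for n,lo,hi in(('panel',.100,.112),('stop',.083,.094),('wall',.054,.061),('floor/catch',.041,.048)):
    m=near&(z>lo)&(z<hi)
    if n=='stop': m&=X<85
    if n=='wall': m&=X<80
    for s in (('',m),) if n!='wall' else (('L',m&(Y>0)),('R',m&(Y<0))):
        print(n,s[0],'X',np.percentile(X[s[1]],[.5,5,95,99.5]).round(1),'Y',np.percentile(Y[s[1]],[.5,50,99.5]).round(1))
m=near&(z>.041)&(z<.048)&(X<-84); print('tongue',np.percentile(X[m],[1,99]).round(1),np.percentile(Y[m],[1,99]).round(1))
E
```

```text
panel  X [ 98.2  99.5 118.4 119.4] Y [-80.6   0.4  81.2]
stop  X [44.7 47.3 67.4 68.2] Y [-29.7  -0.2  29.4]
wall L X [-61.8 -48.3  61.4  68.6] Y [27.  35.5 44. ]
wall R X [-61.7 -47.5  60.5  68.4] Y [-44.3 -35.5 -27. ]
floor/catch  X [-105.1  -91.9   47.6   99.1] Y [-51.4  -0.2  52.6]
tongue [-106.5  -84.3] [-16.7  16.1]
```

apply_moves --motion '[{"tx":0.6,"ty":-4,"tz":0,"turn":0,"jaw":0},{"tx":1.2,"ty":-8,"tz":0,"turn":0,"jaw":-0.5},{"tx":1.8,"ty":-12,"tz":0,"turn":-1,"jaw":-1},{"tx":2.4,"ty":-16,"tz":0,"turn":-2.5,"jaw":-1},{"tx":3,"ty":-20,"tz":0,"turn":-2.5,"jaw":-1}]'

```text
time_s: 1.92
position: [0.5908, 0.0564, 0.2681]
tool_rot: [[0.956, 0.295, -0.001], [0.295, -0.956, 0.005], [0.0, -0.005, -1.0]]
ft_force: [0.8, -0.1, 0.7]
grip_width: 0.0258
```

apply_moves --motion '[{"tx":0,"ty":-4,"tz":0,"turn":0,"jaw":-1},{"tx":0,"ty":-8,"tz":0,"turn":0,"jaw":-1},{"tx":0,"ty":-12,"tz":0,"turn":0,"jaw":-1},{"tx":0,"ty":-14.5,"tz":0,"turn":0,"jaw":-1},{"tx":0,"ty":-14.5,"tz":0,"turn":0,"jaw":-1}]'

```text
time_s: 2.33
position: [0.5458, 0.1979, 0.2692]
tool_rot: [[0.954, 0.298, -0.002], [0.298, -0.954, 0.006], [-0.0, -0.006, -1.0]]
ft_force: [0.2, -0.7, 0.2]
grip_width: 0.0002
```

```bash
python3 - <<'E'
from h import *
get_image('top'); get_image('top')
s=telemetry.observe(); c=cam('wrist'); im,d=get_image('wrist'); P=cloud(c,d); np.savez('w3.npz',im=im,d=d,P=P); save('pics/w3.png',im)
print(s['position'],s['tool_rot'].round(4),s['qvel'].round(1))
z=P[:,:,2]
for lo,hi in((.096,.106),(.083,.094),(.054,.065),(.041,.048)):
    m=((z>lo)&(z<hi)&(P[:,:,1]>.08)&(P[:,:,1]<.32)).astype(np.uint8); n,l,st,ce=cv2.connectedComponentsWithStats(m)
    for i in range(1,n):
        if st[i,4]<150: continue
        q=P[l==i]; r=cv2.minAreaRect((q[:,:2]*1000).astype(np.float32)); print(lo,ce[i].round(),st[i],'z',np.median(q[:,2]).round(4),'c',np.round(r[0],1),np.round(r[1],1),round(r[2],1))
E
```

```text
[0.54748672 0.1944507  0.26890509] [[ 9.555e-01  2.951e-01 -1.600e-03]
 [ 2.951e-01 -9.554e-01  4.400e-03]
 [-3.000e-04 -4.700e-03 -1.000e+00]] [-2.1  0.6 -0.5 -0.2  0.1 -0.2]
0.096 [247.  96.] [ 218   43   58  108 5918] z 0.101 c [608.9 219.5] [89.3 48.1] 17.2
0.083 [247.  32.] [ 212   22   71   22 1507] z 0.0889 c [660.9 235.6] [16.2 59.6] 17.1
0.083 [ 96. 301.] [ 87 293  19  19 202] z 0.0888 c [361.4 315. ] [13.5 21.8] 41.4
0.054 [248.   9.] [ 191    0  114   19 2122] z 0.0615 c [684.5 243. ] [ 14.8 104.2] 17.1
0.054 [211.  94.] [ 203   30   18  140 1666] z 0.0569 c [594.1 252.3] [132.6  16.7] 15.4
0.054 [284.  94.] [ 275   30   19  140 1821] z 0.0569 c [614.9 185. ] [132.8  18.1] 19.4
0.054 [114. 260.] [104 246  22  27 399] z 0.0613 c [397.3 309.9] [19.9 33.5] 89.9
0.054 [117. 285.] [101 276  28  21 305] z 0.0573 c [363.3 304.4] [23.2 22.6] 32.1
0.054 [140. 336.] [133 327  15  18 158] z 0.0571 c [306.6 264.4] [15.9 21.3] 51.8
0.041 [247.  21.] [196  18 106   4 186] z 0.044 c [678.4 240.5] [ 1.9 99.9] 17.5
0.041 [221. 160.] [211 142  21  31 455] z 0.0449 c [542.5 229.7] [32.7 20.9] 16.5
0.041 [276. 160.] [267 142  19  31 457] z 0.0448 c [559.9 173.6] [32.6 19.4] 17.7
0.041 [249. 177.] [ 233  151   32   54 1683] z 0.0436 c [529.4 195. ] [60.2 34. ] 17.2
```

View pics/w3.png

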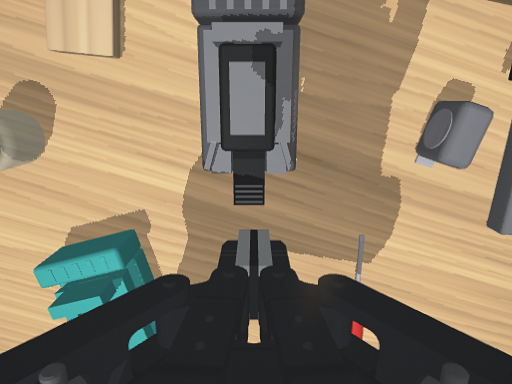

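The pack is at pixel (247,96), centre (608.9, 219.5) mm, yaw 17.2°. The tongue is at (249,180) and its end matches x = -116. The turquoise look-alike is at (90,270), well aside. The same features put the light's rail unit about +8 mm beyond its foot pose. Next I descend over the tongue with the jaws shut.

apply_moves --motion '[{"tx":-1.7,"ty":-0.3,"tz":3.5,"turn":0,"jaw":-1},{"tx":-3.4,"ty":-0.6,"tz":7.5,"turn":0,"jaw":-1},{"tx":-3.4,"ty":-0.6,"tz":11.5,"turn":0,"jaw":-1},{"tx":-3.4,"ty":-0.6,"tz":15.5,"turn":0,"jaw":-1},{"tx":-3.4,"ty":-0.6,"tz":19,"turn":0,"jaw":-1}]'

```text
time_s: 2.9
position: [0.513, 0.1882, 0.0769]
tool_rot: [[0.957, 0.291, -0.002], [0.291, -0.957, 0.004], [-0.001, -0.005, -1.0]]
ft_force: [1.6, -1.2, -0.6]
grip_width: -0.0003
```

apply_moves --motion '[{"tx":0,"ty":0,"tz":0.3,"turn":0,"jaw":-1},{"tx":0,"ty":0,"tz":0.5,"turn":0,"jaw":-1},{"tx":0,"ty":0,"tz":0.5,"turn":0,"jaw":-1}]'

```text
time_s: 3.15
position: [0.514, 0.1873, 0.0731]
tool_rot: [[0.957, 0.29, -0.001], [0.29, -0.957, 0.004], [0.0, -0.004, -1.0]]
ft_force: [0.1, 0.1, 1.0]
grip_width: 0.0002
```

apply_moves --motion '[{"tx":0,"ty":-0.2,"tz":0.5,"turn":0,"jaw":-1},{"tx":0,"ty":-0.2,"tz":1.0,"turn":0,"jaw":-1},{"tx":0,"ty":-0.2,"tz":1.3,"turn":0,"jaw":-1},{"tx":0,"ty":-0.2,"tz":1.5,"turn":0,"jaw":-1},{"tx":0,"ty":-0.2,"tz":1.5,"turn":0,"jaw":-1}]'

```text
time_s: 3.57
position: [0.5138, 0.1893, 0.0584]
tool_rot: [[0.957, 0.29, 0.0], [0.29, -0.957, 0.004], [0.001, -0.004, -1.0]]
ft_force: [-0.0, 0.1, 0.3]
grip_width: -0.0001
```

apply_moves --motion '[{"tx":0,"ty":0,"tz":0.2,"turn":0,"jaw":-1},{"tx":0,"ty":0,"tz":0.4,"turn":0,"jaw":-1},{"tx":0,"ty":0,"tz":0.4,"turn":0,"jaw":-1}]'

```text
time_s: 3.82
position: [0.5138, 0.1893, 0.0543]
tool_rot: [[0.957, 0.29, 0.0], [0.29, -0.957, 0.004], [0.002, -0.004, -1.0]]
ft_force: [0.4, 0.1, 2.6]
grip_width: -0.0005
```

```bash
python3 - <<'E'
from h import *
print(env.tip_extent, [a for a in dir(env) if a[0]!='_'])
c=cam('wrist'); s=telemetry.observe(); im,d=get_image('wrist'); P=cloud(c,d); save('pics/w4.png',im); print(s['position'],s['ft_force'])
z=P[:,:,2]; m=((z>.096)&(z<.106)).astype(np.uint8); n,l,st,ce=cv2.connectedComponentsWithStats(m)
for i in range(1,n):
    if st[i,4]>300:
        r=cv2.minAreaRect((P[l==i][:,:2]*1000).astype(np.float32)); print(ce[i],r)
E
```

```text
0.017 ['MotionError', 'tip_extent']
[0.51382153 0.18930827 0.05426665] [0.44458296 0.07295131 2.64304057]
[245.26097786  78.63450185] ((579.77783203125, 210.50033569335938), (36.61273956298828, 48.56343078613281), 17.045440673828125)
[222.51004016 305.26506024] ((523.483642578125, 198.14907836914062), (19.656787872314453, 9.626886367797852), 57.52621078491211)
[284.84362934 305.07722008] ((527.6508178710938, 185.69564819335938), (9.844917297363281, 19.146047592163086), 64.56281280517578)
[129.28881469 311.07456873] ((512.34716796875, 225.11007690429688), (6.574146747589111, 23.280315399169922), 16.816455841064453)
[379.1991342  311.93344156] ((533.1976928710938, 156.27191162109375), (7.1303558349609375, 23.806110382080078), 18.430509567260742)
[142.16937355 361.57308585] ((497.7306823730469, 218.4169464111328), (10.126279830932617, 8.613231658935547), 58.755836486816406)
[364.77403846 362.1875    ] ((516.4833374023438, 155.1271209716797), (8.735940933227539, 9.745399475097656), 58.14702606201172)
```

View pics/w4.png

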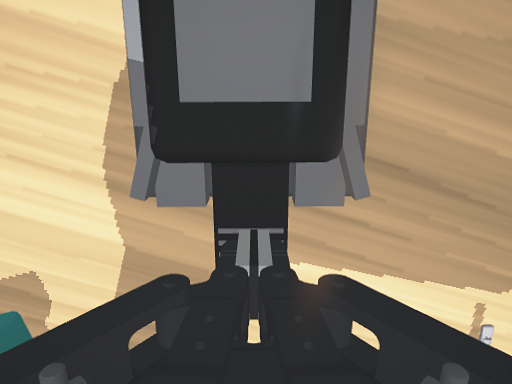

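The tips sit on the tongue at about (250,240) and it has just started to bear (2.6 N). I press on in small steps.

apply_moves --motion '[{"tx":0,"ty":0,"tz":0.2,"turn":0,"jaw":-1},{"tx":0,"ty":0,"tz":0.4,"turn":0,"jaw":-1},{"tx":0,"ty":0,"tz":0.4,"turn":0,"jaw":-1}]'

```text
time_s: 4.12
position: [0.5138, 0.1893, 0.0519]
tool_rot: [[0.957, 0.29, 0.001], [0.29, -0.957, 0.004], [0.002, -0.004, -1.0]]
ft_force: [-6.6, -2.3, 19.2]
grip_width: -0.0001
```

apply_moves --motion '[{"tx":0,"ty":0,"tz":0.2,"turn":0,"jaw":-1},{"tx":0,"ty":0,"tz":0.2,"turn":0,"jaw":-1}]'

```text
time_s: 4.28
position: [0.5137, 0.1893, 0.0517]
tool_rot: [[0.957, 0.291, 0.002], [0.291, -0.957, 0.004], [0.003, -0.003, -1.0]]
ft_force: [-6.6, -1.4, 23.2]
grip_width: 0.0
```

```bash
cat >> h.py <<'E'
def packtop(n='wrist',f=None):
    c=cam(n); im,d=get_image(n); P=cloud(c,d); z=P[:,:,2]
    if f: save(f,im)
    m=((z>.096)&(z<.106)).astype(np.uint8); k,l,st,ce=cv2.connectedComponentsWithStats(m)
    i=1+np.argmax(st[1:,4]); r=cv2.minAreaRect((P[l==i][:,:2]*1000).astype(np.float32)); print(n,ce[i],np.round(r[0],1),np.round(r[1],1),round(r[2],1)); return cv2.boxPoints(r)
E
python3 - <<'E'
from h import *
b=packtop(); print(b.round(1)); packtop('top'); print(telemetry.observe()['ft_force'])
E
```

```text
wrist [245.33692862  86.45317023] [577.7 209.8] [39.9 48.6] 16.9
[[551.5 227.3]
 [565.7 180.8]
 [603.9 192.4]
 [589.7 238.9]]
top [292.96       102.54666667] [ 744.2 -116.4] [ 26.7 166. ] 15.3
[-7.44513806 -2.82122379 22.66436009]
```

The rear edge has moved out 3.8 mm, so the pack is free, and the catch bottomed at about 8 mm. Lift off, open, and go over the pack.

apply_moves --motion '[{"tx":0,"ty":0,"tz":-4,"turn":0,"jaw":-1},{"tx":0,"ty":0,"tz":-8,"turn":0,"jaw":0},{"tx":2,"ty":0,"tz":-11.5,"turn":0,"jaw":1},{"tx":6,"ty":-0.1,"tz":-12,"turn":0,"jaw":1},{"tx":9.6,"ty":-0.1,"tz":-12,"turn":0,"jaw":1}]'

```text
time_s: 4.8
position: [0.6069, 0.2185, 0.1757]
tool_rot: [[0.957, 0.291, 0.008], [0.291, -0.957, 0.005], [0.01, -0.002, -1.0]]
ft_force: [0.5, -0.1, -0.1]
grip_width: 0.0484
```

apply_moves --motion '[{"tx":0,"ty":0,"tz":0,"turn":0,"jaw":1},{"tx":0,"ty":0,"tz":0,"turn":0,"jaw":1},{"tx":0,"ty":0,"tz":0,"turn":0,"jaw":1}]'

```text
time_s: 5.05
position: [0.6063, 0.2185, 0.1749]
tool_rot: [[0.957, 0.291, 0.007], [0.291, -0.957, 0.005], [0.008, -0.003, -1.0]]
ft_force: [-1.9, -0.1, -0.2]
grip_width: 0.0831
```

```bash
python3 - <<'E'
from h import *
s=telemetry.observe(); print(s['position'],s['tool_rot'].round(4),s['grip_width']); packtop(); packtop('side')
c=cam('top'); im,d=get_image('top'); P=cloud(c,d); z=P[:,:,2]; m=(z>.092)&(z<.109)&(P[:,:,1]>.15)&(P[:,:,1]<.3)&(P[:,:,0]>.53)
print(m.sum(), P[m].mean(0) if m.any() else 0)
E
```

```text
[0.60625242 0.21846951 0.17488624] [[ 0.9568  0.2908  0.0066]
 [ 0.2908 -0.9568  0.0049]
 [ 0.0077 -0.0028 -1.    ]] 0.0831123990938789
wrist [252.58965482 208.56806842] [602.4 217.4] [89.6 48.3] 17.0
side [325.1657754  166.90374332] [ 740.5 -120.4] [ 29.9 163.8] 15.2
55 [0.5716409  0.19336167 0.09943121]
```

Pack centre is now (602.4, 217.4), drawn out 6.8 mm by the plunger. Descend around it.

apply_moves --motion '[{"tx":-0.4,"ty":0,"tz":3,"turn":0,"jaw":1},{"tx":-0.4,"ty":0,"tz":6,"turn":0,"jaw":1},{"tx":-0.4,"ty":0,"tz":8,"turn":0,"jaw":1},{"tx":-0.4,"ty":0,"tz":9.3,"turn":0,"jaw":1},{"tx":-0.4,"ty":0,"tz":9.3,"turn":0,"jaw":1}]'

```text
time_s: 5.62
position: [0.6009, 0.2172, 0.0798]
tool_rot: [[0.957, 0.291, 0.002], [0.291, -0.957, 0.004], [0.003, -0.003, -1.0]]
ft_force: [-0.5, -0.5, -0.7]
grip_width: 0.0851
```

apply_moves --motion '[{"tx":0,"ty":0,"tz":0,"turn":0,"jaw":0.3},{"tx":0,"ty":0,"tz":0,"turn":0,"jaw":-0.2},{"tx":0,"ty":0,"tz":0,"turn":0,"jaw":-0.6},{"tx":0,"ty":0,"tz":0,"turn":0,"jaw":-1},{"tx":0,"ty":0,"tz":0,"turn":0,"jaw":-1}]' --squeeze 50

```text
time_s: 6.03
position: [0.6013, 0.2172, 0.0812]
tool_rot: [[0.957, 0.291, 0.004], [0.291, -0.957, 0.004], [0.005, -0.003, -1.0]]
ft_force: [-1.9, -0.3, 5.6]
grip_width: 0.0479
```

apply_moves --motion '[{"tx":0,"ty":0,"tz":0,"turn":0,"jaw":-1},{"tx":0,"ty":0,"tz":0,"turn":0,"jaw":-1},{"tx":0,"ty":0,"tz":0,"turn":0,"jaw":-1}]'

```text
time_s: 6.28
position: [0.6013, 0.2172, 0.0813]
tool_rot: [[0.957, 0.291, 0.004], [0.291, -0.957, 0.004], [0.005, -0.003, -1.0]]
ft_force: [-0.6, -0.6, 2.2]
grip_width: 0.0473
```

apply_moves --motion '[{"tx":-0.4,"ty":0,"tz":0,"turn":0,"jaw":-1},{"tx":-0.9,"ty":0,"tz":0,"turn":0,"jaw":-1},{"tx":-1.5,"ty":0,"tz":0,"turn":0,"jaw":-1},{"tx":-2.1,"ty":0,"tz":0,"turn":0,"jaw":-1},{"tx":-2.7,"ty":0,"tz":0,"turn":0,"jaw":-1}]'

```text
time_s: 6.7
position: [0.5748, 0.2092, 0.0813]
tool_rot: [[0.957, 0.291, 0.004], [0.291, -0.957, 0.004], [0.005, -0.003, -1.0]]
ft_force: [2.5, 0.5, -0.7]
grip_width: 0.0475
```

apply_moves --motion '[{"tx":-1,"ty":0,"tz":0,"turn":0,"jaw":-1},{"tx":-2,"ty":0,"tz":0,"turn":0,"jaw":-1},{"tx":-3,"ty":0,"tz":0,"turn":0,"jaw":-1},{"tx":-4,"ty":0,"tz":0,"turn":0,"jaw":-1},{"tx":-5,"ty":0,"tz":0,"turn":0,"jaw":-1}]'

```text
time_s: 7.12
position: [0.5262, 0.1945, 0.0812]
tool_rot: [[0.957, 0.291, 0.005], [0.29, -0.957, 0.004], [0.006, -0.003, -1.0]]
ft_force: [1.5, -0.0, -0.8]
grip_width: 0.0473
```

apply_moves --motion '[{"tx":-1,"ty":0,"tz":0,"turn":0,"jaw":-1},{"tx":-2,"ty":0,"tz":0,"turn":0,"jaw":-1},{"tx":-2.5,"ty":0,"tz":-0.5,"turn":0,"jaw":-1},{"tx":-2.7,"ty":0,"tz":-2.5,"turn":0,"jaw":-1},{"tx":-2.7,"ty":0,"tz":-6,"turn":0,"jaw":-1}]'

```text
time_s: 7.53
position: [0.4972, 0.1858, 0.1388]
tool_rot: [[0.957, 0.29, -0.005], [0.29, -0.957, 0.003], [-0.004, -0.004, -1.0]]
ft_force: [-0.2, 0.1, -4.4]
grip_width: 0.0473
```

apply_moves --motion '[{"tx":-0.7,"ty":3.5,"tz":-1.5,"turn":0,"jaw":-1},{"tx":-1.4,"ty":7,"tz":-2.5,"turn":0,"jaw":-1},{"tx":-2.1,"ty":10.5,"tz":-2.5,"turn":1,"jaw":-1},{"tx":-2.8,"ty":14,"tz":-2.5,"turn":2,"jaw":-1},{"tx":-3.5,"ty":17.5,"tz":-2.5,"turn":2,"jaw":-1}]'

```text
time_s: 7.95
position: [0.5137, 0.0067, 0.1632]
tool_rot: [[0.967, 0.256, -0.006], [0.256, -0.967, 0.003], [-0.005, -0.005, -1.0]]
ft_force: [1.5, 1.0, -4.1]
grip_width: 0.0476
```

apply_moves --motion '[{"tx":-0.8,"ty":3.5,"tz":0,"turn":0,"jaw":-1},{"tx":-1.6,"ty":7,"tz":0,"turn":0,"jaw":-1},{"tx":-2.4,"ty":10.5,"tz":0,"turn":0,"jaw":-1},{"tx":-3.2,"ty":14,"tz":0,"turn":0,"jaw":-1},{"tx":-4,"ty":17,"tz":0,"turn":0,"jaw":-1}]'

```text
time_s: 8.37
position: [0.5177, -0.1699, 0.1624]
tool_rot: [[0.967, 0.255, -0.007], [0.255, -0.967, 0.004], [-0.006, -0.006, -1.0]]
ft_force: [-0.0, 0.1, -4.1]
grip_width: 0.0476
```

apply_moves --motion '[{"tx":0,"ty":0,"tz":0,"turn":0,"jaw":-1},{"tx":0,"ty":0,"tz":0,"turn":0,"jaw":-1}]'

```text
time_s: 8.53
position: [0.5169, -0.1711, 0.1619]
tool_rot: [[0.968, 0.252, -0.009], [0.252, -0.968, 0.005], [-0.007, -0.007, -1.0]]
ft_force: [0.0, 1.3, -4.6]
grip_width: 0.0471
```

```bash
cat > pos.py <<'E'
from h import *
a=np.radians(14.7); u=np.array([np.cos(a),np.sin(a)]); v=np.array([-u[1],u[0]])
def st():
    s=telemetry.observe(); q=s['position'][:2]-[.637,-.145]; R=s['tool_rot']
    print('t',round(s['time_s'],2),'X %.1f Y %.1f z %.1f'%(q@u*1e3,q@v*1e3,s['position'][2]*1e3),'yaw %.2f'%np.degrees(np.arctan2(R[1,0],R[0,0])),'tilt',R[:2,2].round(4),'F',s['ft_force'].round(1),'w',round(s['grip_width'],4),'qv',abs(s['qvel']).max().round(1))
if __name__=='__main__': st()
E
python3 pos.py
python3 - <<'E'
from h import *
im,d=get_image('wrist'); save('pics/w5.png',im)
E
```

```text
t 8.53 X -122.8 Y 5.2 z 161.9 yaw 14.62 tilt [-0.0089  0.0052] F [ 0.   1.3 -4.6] w 0.0471 qv 3.0
```

View pics/w5.png

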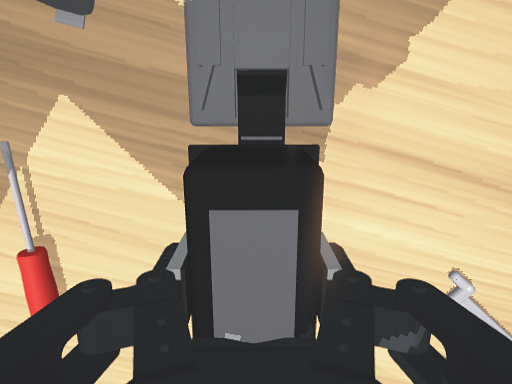

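The pack is held square at (253,270), with the light's rail ahead of it (catch at (262,105)). I shift 5 mm sideways and come down.

apply_moves --motion '[{"tx":1,"ty":0.5,"tz":2,"turn":0,"jaw":-1},{"tx":1.4,"ty":0.5,"tz":4,"turn":0,"jaw":-1},{"tx":1.4,"ty":0.5,"tz":6,"turn":0,"jaw":-1},{"tx":1.4,"ty":0.5,"tz":6.9,"turn":0,"jaw":-1},{"tx":1.4,"ty":0.5,"tz":6.9,"turn":0,"jaw":-1}]'

```text
time_s: 9.0
position: [0.5301, -0.1689, 0.091]
tool_rot: [[0.967, 0.255, -0.013], [0.255, -0.967, 0.008], [-0.011, -0.011, -1.0]]
ft_force: [-0.5, 0.2, -3.7]
grip_width: 0.0475
```

apply_moves --motion '[{"tx":0,"ty":0,"tz":0,"turn":0,"jaw":-1},{"tx":0,"ty":0,"tz":0,"turn":0,"jaw":-1}]'

```text
time_s: 9.17
position: [0.5304, -0.1684, 0.092]
tool_rot: [[0.967, 0.256, -0.012], [0.256, -0.967, 0.008], [-0.01, -0.011, -1.0]]
ft_force: [0.2, -0.7, -4.0]
grip_width: 0.0475
```

```bash
python3 pos.py
```

```text
t 9.17 X -109.1 Y 4.4 z 92.0 yaw 14.84 tilt [-0.0123  0.0077] F [ 0.2 -0.7 -4. ] w 0.0475 qv 0.4
```

apply_moves --motion '[{"tx":0,"ty":0.4,"tz":0,"turn":0,"jaw":-1},{"tx":0,"ty":0.4,"tz":0,"turn":0,"jaw":-1},{"tx":0,"ty":0.4,"tz":0,"turn":0,"jaw":-1}]'

```text
time_s: 9.42
position: [0.5317, -0.1727, 0.0927]
tool_rot: [[0.967, 0.256, -0.011], [0.256, -0.967, 0.007], [-0.009, -0.009, -1.0]]
ft_force: [1.1, 0.8, -4.3]
grip_width: 0.0474
```

```bash
python3 pos.py
```

```text
t 9.42 X -108.9 Y -0.0 z 92.7 yaw 14.82 tilt [-0.011   0.0069] F [ 1.1  0.8 -4.3] w 0.0474 qv 0.5
```

apply_moves --motion '[{"tx":0,"ty":0,"tz":0.4,"turn":0,"jaw":-1},{"tx":0,"ty":0,"tz":0.8,"turn":0,"jaw":-1},{"tx":0,"ty":0,"tz":0.9,"turn":0,"jaw":-1},{"tx":0,"ty":0,"tz":0.9,"turn":0,"jaw":-1}]'

```text
time_s: 9.75
position: [0.5313, -0.1724, 0.0831]
tool_rot: [[0.967, 0.256, -0.012], [0.256, -0.967, 0.008], [-0.01, -0.01, -1.0]]
ft_force: [-0.1, -0.7, -3.7]
grip_width: 0.0471
```

```bash
python3 pos.py
```

```text
t 9.75 X -109.2 Y 0.3 z 83.1 yaw 14.83 tilt [-0.0121  0.0075] F [-0.1 -0.7 -3.7] w 0.0471 qv 0.6
```

apply_moves --motion '[{"tx":0.4,"ty":0,"tz":0,"turn":0,"jaw":-1},{"tx":0.8,"ty":0,"tz":0,"turn":0,"jaw":-1},{"tx":1.2,"ty":0,"tz":0,"turn":0,"jaw":-1},{"tx":1.6,"ty":0,"tz":0,"turn":0,"jaw":-1},{"tx":2,"ty":0,"tz":0,"turn":0,"jaw":-1}]'

```text
time_s: 10.17
position: [0.5509, -0.1673, 0.083]
tool_rot: [[0.967, 0.256, -0.013], [0.256, -0.967, 0.007], [-0.01, -0.01, -1.0]]
ft_force: [-3.7, -0.2, -1.0]
grip_width: 0.0476
```

```bash
python3 pos.py
```

```text
t 10.17 X -88.9 Y 0.3 z 83.0 yaw 14.83 tilt [-0.0126  0.0073] F [-3.7 -0.2 -1. ] w 0.0476 qv 6.9
```

apply_moves --motion '[{"tx":0.3,"ty":0,"tz":0,"turn":0,"jaw":-1},{"tx":0.6,"ty":0,"tz":0,"turn":0,"jaw":-1},{"tx":0.9,"ty":0,"tz":0,"turn":0,"jaw":-1},{"tx":1.2,"ty":0,"tz":0,"turn":0,"jaw":-1},{"tx":1.5,"ty":0,"tz":0,"turn":0,"jaw":-1}]'

```text
time_s: 10.58
position: [0.5658, -0.1634, 0.0829]
tool_rot: [[0.967, 0.256, -0.012], [0.256, -0.967, 0.007], [-0.01, -0.01, -1.0]]
ft_force: [-1.0, -0.3, -1.3]
grip_width: 0.047
```

```bash
python3 pos.py
```

```text
t 10.58 X -73.5 Y 0.3 z 82.9 yaw 14.83 tilt [-0.0123  0.0072] F [-1.  -0.3 -1.3] w 0.047 qv 5.3
```

Past the mouth at low force. Slide on.

apply_moves --motion '[{"tx":0.5,"ty":0,"tz":0,"turn":0,"jaw":-1},{"tx":1,"ty":0,"tz":0,"turn":0,"jaw":-1},{"tx":1.5,"ty":0,"tz":0,"turn":0,"jaw":-1},{"tx":2,"ty":0,"tz":0,"turn":0,"jaw":-1},{"tx":2.5,"ty":0,"tz":0,"turn":0,"jaw":-1}]'

```text
time_s: 11.0
position: [0.5905, -0.1568, 0.0826]
tool_rot: [[0.967, 0.256, -0.012], [0.256, -0.967, 0.007], [-0.01, -0.01, -1.0]]
ft_force: [-0.8, 0.1, -1.7]
grip_width: 0.0475
```

apply_moves --motion '[{"tx":0.5,"ty":0,"tz":0,"turn":0,"jaw":-1},{"tx":1,"ty":0,"tz":0,"turn":0,"jaw":-1},{"tx":1.5,"ty":0,"tz":0,"turn":0,"jaw":-1},{"tx":2,"ty":0,"tz":0,"turn":0,"jaw":-1},{"tx":2.5,"ty":0,"tz":0,"turn":0,"jaw":-1}]'

```text
time_s: 11.42
position: [0.6151, -0.1502, 0.0823]
tool_rot: [[0.967, 0.256, -0.013], [0.256, -0.967, 0.007], [-0.01, -0.01, -1.0]]
ft_force: [-0.9, 0.6, -1.8]
grip_width: 0.0473
```

```bash
python3 pos.py
```

```text
t 11.42 X -22.5 Y 0.5 z 82.3 yaw 14.84 tilt [-0.0125  0.0073] F [-0.9  0.6 -1.8] w 0.0473 qv 9.6
```

apply_moves --motion '[{"tx":0.2,"ty":0,"tz":0,"turn":0,"jaw":-1},{"tx":0.4,"ty":0,"tz":0,"turn":0,"jaw":-1},{"tx":0.6,"ty":0,"tz":0,"turn":0,"jaw":-1},{"tx":0.8,"ty":0,"tz":0,"turn":0,"jaw":-1},{"tx":1,"ty":0,"tz":0,"turn":0,"jaw":-1}]'

```text
time_s: 11.83
position: [0.6248, -0.1477, 0.0822]
tool_rot: [[0.967, 0.256, -0.013], [0.256, -0.967, 0.007], [-0.01, -0.01, -1.0]]
ft_force: [0.1, -0.3, -1.6]
grip_width: 0.0475
```

apply_moves --motion '[{"tx":0.2,"ty":0,"tz":0,"turn":0,"jaw":-1},{"tx":0.4,"ty":0,"tz":0,"turn":0,"jaw":-1},{"tx":0.6,"ty":0,"tz":0,"turn":0,"jaw":-1},{"tx":0.8,"ty":0,"tz":0,"turn":0,"jaw":-1},{"tx":0.9,"ty":0,"tz":0,"turn":0,"jaw":-1}]'

```text
time_s: 12.25
position: [0.6338, -0.1453, 0.0822]
tool_rot: [[0.967, 0.256, -0.013], [0.256, -0.967, 0.007], [-0.01, -0.01, -1.0]]
ft_force: [-1.8, 0.5, 0.0]
grip_width: 0.047
```

```bash
python3 pos.py
```

```text
t 12.25 X -3.2 Y 0.5 z 82.2 yaw 14.84 tilt [-0.0125  0.0072] F [-1.8  0.5  0. ] w 0.047 qv 1.7
```

apply_moves --motion '[{"tx":0.1,"ty":0,"tz":0,"turn":0,"jaw":-1},{"tx":0.2,"ty":0,"tz":0,"turn":0,"jaw":-1},{"tx":0.3,"ty":0,"tz":0,"turn":0,"jaw":-1},{"tx":0.4,"ty":0,"tz":0,"turn":0,"jaw":-1},{"tx":0.5,"ty":0,"tz":0,"turn":0,"jaw":-1}]'

```text
time_s: 12.67
position: [0.6373, -0.1444, 0.0822]
tool_rot: [[0.967, 0.256, -0.016], [0.256, -0.967, 0.007], [-0.014, -0.011, -1.0]]
ft_force: [-11.1, -1.8, 3.3]
grip_width: 0.0474
```

```bash
python3 pos.py
```

```text
t 12.67 X 0.4 Y 0.5 z 82.2 yaw 14.83 tilt [-0.0161  0.0068] F [-11.1  -1.8   3.3] w 0.0474 qv 1.8
```

apply_moves --motion '[{"tx":0.15,"ty":0,"tz":0,"turn":0,"jaw":-1},{"tx":0.25,"ty":0,"tz":0,"turn":0,"jaw":-1},{"tx":0.3,"ty":0,"tz":0,"turn":0,"jaw":-1}]'

```text
time_s: 12.92
position: [0.6382, -0.1442, 0.0822]
tool_rot: [[0.967, 0.255, -0.022], [0.256, -0.967, 0.006], [-0.019, -0.012, -1.0]]
ft_force: [-15.9, -3.3, 4.3]
grip_width: 0.0473
```

```bash
python3 pos.py
```

```text
t 12.92 X 1.4 Y 0.5 z 82.2 yaw 14.82 tilt [-0.0215  0.0063] F [-15.9  -3.3   4.3] w 0.0473 qv 0.7
```

apply_moves --motion '[{"tx":0.3,"ty":0,"tz":-0.1,"turn":0,"jaw":-1},{"tx":0.4,"ty":0,"tz":-0.1,"turn":0,"jaw":-1},{"tx":0.4,"ty":0,"tz":-0.1,"turn":0,"jaw":-1}]'

```text
time_s: 13.17
position: [0.6384, -0.1441, 0.0823]
tool_rot: [[0.966, 0.255, -0.032], [0.256, -0.967, 0.005], [-0.029, -0.013, -0.999]]
ft_force: [-22.6, -4.3, 1.9]
grip_width: 0.0473
```

```bash
python3 pos.py
```

```text
t 13.17 X 1.6 Y 0.5 z 82.3 yaw 14.82 tilt [-0.0317  0.0053] F [-22.6  -4.3   1.9] w 0.0473 qv 0.4
```

The push rose to 22 N while the tool tipped nose-down (0.03 rad), so the pack is wedging in the slot. I back off the load, release, and will push from behind with closed fingers so the pack can align itself.

apply_moves --motion '[{"tx":-0.1,"ty":0,"tz":0,"turn":0,"jaw":-1},{"tx":-0.2,"ty":0,"tz":0,"turn":0,"jaw":-1},{"tx":-0.2,"ty":0,"tz":0,"turn":0,"jaw":0.4},{"tx":-0.2,"ty":0,"tz":0,"turn":0,"jaw":1},{"tx":-0.2,"ty":0,"tz":0,"turn":0,"jaw":1}]'

```text
time_s: 13.58
position: [0.6369, -0.1446, 0.0828]
tool_rot: [[0.966, 0.256, -0.031], [0.256, -0.967, 0.005], [-0.029, -0.013, -1.0]]
ft_force: [0.2, 0.3, 0.1]
grip_width: 0.0813
```

apply_moves --motion '[{"tx":0,"ty":0,"tz":0,"turn":0,"jaw":1},{"tx":0,"ty":0,"tz":0,"turn":0,"jaw":1},{"tx":0,"ty":0,"tz":-1,"turn":0,"jaw":1},{"tx":0,"ty":0,"tz":-5,"turn":0,"jaw":1},{"tx":0,"ty":0,"tz":-9,"turn":0,"jaw":1}]'

```text
time_s: 14.0
position: [0.639, -0.1448, 0.1731]
tool_rot: [[0.966, 0.255, -0.034], [0.256, -0.967, 0.007], [-0.031, -0.015, -0.999]]
ft_force: [1.4, -0.3, 0.8]
grip_width: 0.0856
```

apply_moves --motion '[{"tx":-3,"ty":0,"tz":-1,"turn":0,"jaw":0},{"tx":-6,"ty":0,"tz":-1,"turn":0,"jaw":-1},{"tx":-8,"ty":0,"tz":-1,"turn":0,"jaw":-1},{"tx":-8,"ty":0,"tz":-1,"turn":0,"jaw":-1},{"tx":-8,"ty":0,"tz":-1,"turn":0,"jaw":-1}]'

```text
time_s: 14.42
position: [0.5618, -0.1656, 0.1868]
tool_rot: [[0.967, 0.255, -0.033], [0.255, -0.967, 0.006], [-0.03, -0.014, -0.999]]
ft_force: [0.1, -0.6, -1.1]
grip_width: 0.0258
```

```bash
python3 - <<'E'
from h import *
from pos import *
get_image('top'); st(); c=cam('wrist'); im,d=get_image('wrist'); save('pics/w6.png',im); P=cloud(c,d); z=P[:,:,2]
q=P[:,:,:2]-[.637,-.145]; X=q@u*1e3; Y=q@v*1e3
m=(abs(Y)<26)&(X>-70)&(X<55)&(z>.096)&(z<.110); r=cv2.minAreaRect(np.stack([X[m],Y[m]],1).astype(np.float32)); print('top',r)
A=np.c_[X[m],Y[m],np.ones(m.sum())]; print('plane',np.linalg.lstsq(A,z[m]*1e3,rcond=None)[0])
m=(abs(Y)<14)&(X<-75)&(X>-120)&(z>.025)&(z<.05); A=np.c_[X[m],np.ones(m.sum())]; print('tongue',X[m].min(),X[m].max(),np.linalg.lstsq(A,z[m]*1e3,rcond=None)[0],np.median(z[m]))
E
```

```text
t 14.47 X -77.3 Y -0.8 z 186.5 yaw 14.81 tilt [-0.033   0.0061] F [ 1.1  0.7 -0. ] w 0.0176 qv 1.2
top ((-2.0855979919433594, 0.06892204284667969), (85.52686309814453, 48.62180709838867), 0.21310658752918243)
plane [-4.76071496e-03  9.69201568e-04  1.01296441e+02]
tongue -106.70220327689336 -75.00253465188295 [-1.23132838e-02  3.82249894e+01] 0.03928258628118586
```

View pics/w6.png

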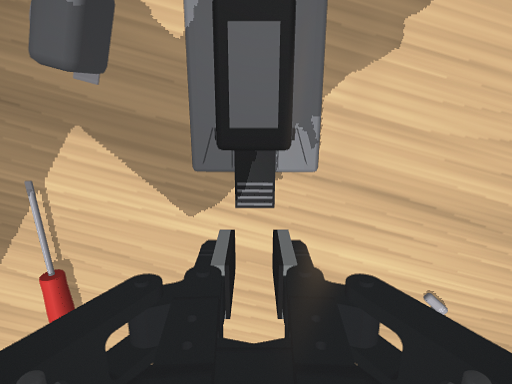

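The tongue reads z = 39.3 mm, pressed about 4 mm, so the pack is riding on the tooth and is not yet latched. It sits straight with its centre at about x ≈ 0. Now I close the fingers and come down behind it.

apply_moves --motion '[{"tx":0,"ty":-0.1,"tz":3,"turn":0,"jaw":-1},{"tx":0,"ty":-0.1,"tz":6,"turn":0,"jaw":-1},{"tx":0,"ty":-0.1,"tz":9,"turn":0,"jaw":-1},{"tx":0.4,"ty":-0.1,"tz":10.3,"turn":0,"jaw":-1},{"tx":1.2,"ty":-0.1,"tz":10.3,"turn":0,"jaw":-1}]'

```text
time_s: 14.93
position: [0.57, -0.1598, 0.0799]
tool_rot: [[0.966, 0.255, -0.039], [0.256, -0.967, 0.009], [-0.035, -0.019, -0.999]]
ft_force: [0.6, 0.4, -0.3]
grip_width: 0.0003
```

```bash
python3 pos.py
```

```text
t 14.93 X -68.6 Y 2.7 z 79.9 yaw 14.84 tilt [-0.0388  0.009 ] F [ 0.6  0.4 -0.3] w 0.0003 qv 19.7
```

apply_moves --motion '[{"tx":0.2,"ty":0.2,"tz":0,"turn":0,"jaw":-1},{"tx":0.4,"ty":0.2,"tz":0,"turn":0,"jaw":-1},{"tx":0.6,"ty":0.2,"tz":0,"turn":0,"jaw":-1},{"tx":0.8,"ty":0.2,"tz":0,"turn":0,"jaw":-1}]'

```text
time_s: 15.27
position: [0.579, -0.1598, 0.0808]
tool_rot: [[0.966, 0.256, -0.037], [0.256, -0.967, 0.008], [-0.034, -0.017, -0.999]]
ft_force: [-0.0, 0.2, 0.3]
grip_width: -0.0002
```

```bash
python3 pos.py
```

```text
t 15.27 X -59.8 Y 0.4 z 80.8 yaw 14.85 tilt [-0.0368  0.008 ] F [-0.   0.2  0.3] w -0.0002 qv 3.0
```

apply_moves --motion '[{"tx":0.15,"ty":0,"tz":0,"turn":0,"jaw":-1},{"tx":0.3,"ty":0,"tz":0,"turn":0,"jaw":-1},{"tx":0.45,"ty":0,"tz":0,"turn":0,"jaw":-1},{"tx":0.6,"ty":0,"tz":0,"turn":0,"jaw":-1}]'

```text
time_s: 15.6
position: [0.5831, -0.1588, 0.0811]
tool_rot: [[0.966, 0.256, -0.041], [0.256, -0.967, 0.007], [-0.038, -0.018, -0.999]]
ft_force: [-14.1, -3.4, 7.4]
grip_width: 0.0001
```

```bash
python3 pos.py
```

```text
t 15.6 X -55.6 Y 0.3 z 81.1 yaw 14.85 tilt [-0.0413  0.0072] F [-14.1  -3.4   7.4] w 0.0001 qv 2.3
```

apply_moves --motion '[{"tx":0.2,"ty":0,"tz":0,"turn":0,"jaw":-1},{"tx":0.4,"ty":0,"tz":0,"turn":0,"jaw":-1},{"tx":0.4,"ty":0,"tz":0,"turn":0,"jaw":-1}]'

```text
time_s: 15.85
position: [0.585, -0.1584, 0.0813]
tool_rot: [[0.966, 0.255, -0.046], [0.256, -0.967, 0.007], [-0.043, -0.018, -0.999]]
ft_force: [-12.0, -3.0, 6.4]
grip_width: -0.0
```

```bash
python3 pos.py
```

```text
t 15.85 X -53.6 Y 0.3 z 81.3 yaw 14.84 tilt [-0.0464  0.0066] F [-12.   -3.    6.4] w -0.0 qv 0.5
```

apply_moves --motion '[{"tx":0.2,"ty":0,"tz":0,"turn":0,"jaw":-1},{"tx":0.4,"ty":0,"tz":0,"turn":0,"jaw":-1},{"tx":0.4,"ty":0,"tz":0,"turn":0,"jaw":-1}]'

```text
time_s: 16.1
position: [0.5869, -0.158, 0.0815]
tool_rot: [[0.966, 0.255, -0.052], [0.256, -0.967, 0.006], [-0.048, -0.019, -0.999]]
ft_force: [-12.2, -3.3, 6.2]
grip_width: -0.0003
```

```bash
python3 pos.py
```

```text
t 16.1 X -51.7 Y 0.2 z 81.5 yaw 14.82 tilt [-0.0516  0.006 ] F [-12.2  -3.3   6.2] w -0.0003 qv 0.5
```

apply_moves --motion '[{"tx":0.2,"ty":0,"tz":0,"turn":0,"jaw":-1},{"tx":0.35,"ty":0,"tz":0,"turn":0,"jaw":-1},{"tx":0.35,"ty":0,"tz":0,"turn":0,"jaw":-1}]'

```text
time_s: 16.35
position: [0.5882, -0.1576, 0.0816]
tool_rot: [[0.965, 0.255, -0.057], [0.255, -0.967, 0.006], [-0.054, -0.02, -0.998]]
ft_force: [-12.2, -3.8, 6.3]
grip_width: 0.0003
```

```bash
python3 - <<'E'
from pos import *
st(); c=cam('wrist'); im,d=get_image('wrist'); save('pics/w7.png',im); P=cloud(c,d); z=P[:,:,2]
q=P[:,:,:2]-[.637,-.145]; X=q@u*1e3; Y=q@v*1e3
m=(abs(Y)<14)&(X<-40)&(X>-112)&(z>.03)&(z<.05); print(m.sum(),np.median(z[m]) if m.any() else 0,X[m].min() if m.any() else 0)
m=(abs(Y)<18)&(X<30)&(X>-60)&(z>.097)&(z<.105); print('rear',np.percentile(X[m],[.5,5,99.5]).round(1))
E
```

```text
t 16.35 X -50.4 Y 0.2 z 81.6 yaw 14.81 tilt [-0.057   0.0056] F [-12.2  -3.8   6.3] w 0.0003 qv 0.5
0 0 0
rear [-54.2 -35.9  29.7]
```

apply_moves --motion '[{"tx":0.2,"ty":0,"tz":0,"turn":0,"jaw":-1},{"tx":0.35,"ty":0,"tz":0,"turn":0,"jaw":-1},{"tx":0.35,"ty":0,"tz":0,"turn":0,"jaw":-1}]'

```text
time_s: 16.65
position: [0.5895, -0.1572, 0.0816]
tool_rot: [[0.965, 0.254, -0.062], [0.255, -0.967, 0.005], [-0.059, -0.021, -0.998]]
ft_force: [-11.9, -3.7, 3.3]
grip_width: -0.0002
```

```bash
python3 pos.py
```

```text
t 16.65 X -49.0 Y 0.2 z 81.6 yaw 14.79 tilt [-0.0623  0.0053] F [-11.9  -3.7   3.3] w -0.0002 qv 0.7
```

apply_moves --motion '[{"tx":0.2,"ty":0,"tz":0,"turn":0,"jaw":-1},{"tx":0.35,"ty":0,"tz":0,"turn":0,"jaw":-1},{"tx":0.35,"ty":0,"tz":0,"turn":0,"jaw":-1}]'

```text
time_s: 16.9
position: [0.5905, -0.1569, 0.0814]
tool_rot: [[0.965, 0.254, -0.069], [0.255, -0.967, 0.005], [-0.065, -0.022, -0.998]]
ft_force: [-13.3, -3.1, 4.5]
grip_width: -0.0
```

```bash
python3 pos.py
```

```text
t 16.9 X -48.0 Y 0.3 z 81.4 yaw 14.78 tilt [-0.0688  0.005 ] F [-13.3  -3.1   4.5] w -0.0 qv 0.4
```

Back off, rise and inspect the tongue.

apply_moves --motion '[{"tx":-1,"ty":0,"tz":0,"turn":0,"jaw":-1},{"tx":-2,"ty":0,"tz":-2,"turn":0,"jaw":-1},{"tx":-3,"ty":0,"tz":-6,"turn":0,"jaw":-1},{"tx":-3.5,"ty":0,"tz":-10,"turn":0,"jaw":-1},{"tx":-3.5,"ty":0,"tz":-10.5,"turn":0,"jaw":-1}]'

```text
time_s: 17.32
position: [0.5655, -0.1676, 0.1959]
tool_rot: [[0.966, 0.253, -0.058], [0.254, -0.967, -0.0], [-0.056, -0.014, -0.998]]
ft_force: [-0.3, -0.4, 0.5]
grip_width: -0.0
```

```bash
cat > chk.py <<'E'
from pos import *
def chk():
    get_image('top'); get_image('top'); st(); c=cam('wrist'); im,d=get_image('wrist'); P=cloud(c,d); z=P[:,:,2]
    q=P[:,:,:2]-[.637,-.145]; X=q@u*1e3; Y=q@v*1e3
    m=(abs(Y)<26)&(X>-70)&(X<55)&(z>.096)&(z<.110); r=cv2.minAreaRect(np.stack([X[m],Y[m]],1).astype(np.float32)); print('top',r,'rows',np.where(m)[0].min(),'rear',r[0][0]-max(r[1])/2)
    A=np.c_[X[m],Y[m],np.ones(m.sum())]; print('plane',np.linalg.lstsq(A,z[m]*1e3,rcond=None)[0])
    m=(abs(Y)<14)&(X<-75)&(X>-112)&(z>.025)&(z<.05); A=np.c_[X[m]+95,np.ones(m.sum())]; print('tongue',m.sum(),X[m].min(),np.linalg.lstsq(A,z[m]*1e3,rcond=None)[0],np.median(z[m]))
    return im
if __name__=='__main__': chk()
E
python3 chk.py
```

```text
t 17.42 X -75.6 Y -2.6 z 190.7 yaw 14.76 tilt [-0.0644  0.0029] F [ 0.   0.6 -0.6] w -0.0003 qv 3.9
top ((1.0125465393066406, -0.2149219512939453), (77.44847106933594, 48.25825500488281), 0.10965470224618912) rows 0 rear -37.71168899536133
plane [6.52496496e-03 2.08417297e-03 1.01013273e+02]
tongue 1147 -106.33074140771683 [-8.55147801e-03  4.37116047e+01] 0.04364405470546
```

The tongue is back up (43.6 mm, same as when empty). One final look, then hand in.

```bash
python3 - <<'E'
from chk import *
im=chk(); save('pics/w8.png',im)
t,d=get_image('top'); o=np.load('top.npz')['im']; df=(np.abs(t.astype(int)-o).sum(2)>90).astype(np.uint8); n,l,s,ce=cv2.connectedComponentsWithStats(df)
print([(ce[i].round().tolist(),int(s[i,4])) for i in range(1,n) if s[i,4]>25])
E
```

```text
t 17.57 X -76.5 Y -1.7 z 186.9 yaw 14.79 tilt [-0.0713  0.0063] F [ 0.6 -0.1 -0.2] w 0.0001 qv 0.6
top ((-0.17696762084960938, -0.09772682189941406), (48.29983901977539, 75.33659362792969), 89.95879364013672) rows 0 rear -37.84526443481445
plane [8.17569166e-03 1.70491402e-03 1.01019324e+02]
tongue 1172 -106.55043601976254 [-4.8408414e-03  4.3672899e+01] 0.043630529564618464
[([315.0, 131.0], 2091), ([222.0, 231.0], 10954), ([173.0, 126.0], 34), ([302.0, 129.0], 29), ([376.0, 210.0], 4975), ([288.0, 225.0], 92), ([294.0, 232.0], 44), ([366.0, 297.0], 2552), ([158.0, 263.0], 428), ([276.0, 264.0], 150), ([484.0, 291.0], 1486), ([250.0, 273.0], 28), ([251.0, 291.0], 297), ([271.0, 352.0], 547), ([492.0, 325.0], 37), ([339.0, 326.0], 64)]
```

View pics/w8.png

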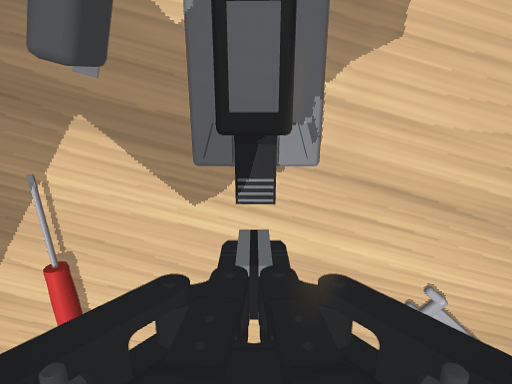

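The picture shows the pack straight in the light's rail (254,65). The tongue at (256,175) is up, the gripper is clear of everything, and the tape and tools are in place. Handing in.

```bash
python3 -c "from rig import close_job; print(close_job())"
```

```text
the job is handed in; nothing more can be done
None
```

The pack is off the charger and latched in the work light, and the job was handed in at about 18 s of the 70 s. No verdict is reported, so this rests on my own last checks.

**What I did:** I pressed the charger's catch to its bottom, and the pack sprang out about 7 mm. I gripped it, drew it off the rail and slid it into the light's rail.

**What went wrong on the way:** The gripped push stalled at about 23 N because the tool tipped nose-down and the pack wedged in the slot. I let go and pushed from behind with closed fingers at 12–15 N until the catch came up. The highest push I read was 23 N.

**Last checks:**
- **Catch:** The light's tongue is back at z = 43.6 mm, the same as when the rail was empty. It had read 39.3 mm while the pack rode over it.
- **Pack position:** It is straight, level and within 0.3 mm sideways. Its rear edge at x ≈ -38 mm puts the centre at about +7 mm, inside the -18 to +13 mm window. That is about 2 mm farther in than the +5.5 mm I expected from where I had measured the rail. The front end was outside the picture, so I worked the centre out from the rear edge only.
- **Robot:** The gripper is clear of everything, with a wrist force of about 0.
- **Other things on the bench:** The tape measure, screwdriver and wrench looked undisturbed in the wrist view. A before-and-after comparison of the top view was dominated by the arm and its shadow, so I did not measure the other objects' positions. I saw no contact with any of them.

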